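# Load the shaker with the bottle that fits its cup

## Task

Load the small orbital shaker: of the three white screw-cap bottles standing out in the open in the front half of the worktop, stand the one that is the right size for the blue cup upright in it, right down on the cup's floor, and let go. One bottle is too wide to go in and one is so thin that it would rattle about; leave those two standing where they are. The bottles at the back of the worktop have no part in this.

Things in the scene. Friction and masses are not known exactly. Their poses are not given: they have to be found in the camera images.
- bottle_a: White round plastic bottle with a blue screw cap: body 44 mm in diameter, straight up to about 60 mm and then narrowing to the shoulder, 28 mm cap, 100 mm tall in all, about 0.11 kg, loose. Origin at the centre of its underside, z up along its axis.
- bottle_b: White round plastic bottle with a blue screw cap: body 60 mm in diameter, 38 mm cap, 145 mm tall in all, about 0.26 kg, loose. Origin at the centre of its underside, z up along its axis.
- bottle_c: White round plastic bottle with a white screw cap: body 28 mm in diameter, 18 mm cap, 66 mm tall in all, about 0.03 kg, loose. Origin at the centre of its underside, z up along its axis.
- cup (a point): Centre of the floor of the blue cup, 44 mm above the worktop, z up. The open round cup stands in the middle of the top of the shaker, a white box 136 x 136 mm with its top 34 mm above the worktop, fixed in place. The cup has a bore of 52 mm that widens to 57 mm at the mouth, is 28 mm deep inside (rim 72 mm above the worktop) and 67 mm wide over the rim. The shaker does not run.
Things that resemble listed ones, but are neither listed nor needed, are in the scene too. What is shaped like the bottle_b but yellow is not meant.

How it is judged:
By the outcome, as a careful person would: the job done as asked, in the order asked, and still so for the second after the job is handed in, with the robot touching nothing.
It also fails if it takes over 38 s, if anything falls off the work surface, if the arm or the gripper's body presses on something with over 40 N, if the wrist force passes 120 N, or if a joint passes its speed limit or range.

## Robot

A 6-joint arm with a two-finger parallel gripper is mounted at the origin on a cart in front of the work surface, level with it; the furniture and walls round the work are solid. World frame = base frame: x ahead of the robot, y to its left, z up, the work surface at z = 0. Lengths are in m, angles in rad, forces in N, time in s.
With the tool pointing down it reaches from about 0.275 to 0.775 m from the base axis. Payload 14.6 kg.
Tool frame: the origin (TCP) lies midway between the tips of the shut fingers; the grasp point (between the pads) lies 19 mm behind it; z points along the fingers, y is the direction in which the jaws open and shut (so a half turn about z gives the same grasp; the last joint's range is limited). The gripper opens to 85 mm and grips with 20 to 120 N. Pads are 22 mm wide; open, the fingers measure 114 mm over their backs; the gripper's body (76 mm by 85 mm) begins 54 mm behind the grasp point. The pads swing forward as they close: fully open they stand 13 mm farther back than shut.
Start: joints at [1.187, 0.263, -0.048, 1.259, 0, 1.415], TCP at [0.119, 0.511, 0.231] pointing down, gripper open.
Joint ranges: [-2.65, 2.65], [-0.89, 1.7], [-1.18, 1.37], [-2.13, 2.11], [-1.35, 1.29], [-3.14, 3.14]. Speed limits (rad/s): [1.89, 1.89, 2.57, 2.79, 3.14, 3.14].

## Interface

Orientations are given as a 3x3 rotation matrix whose columns are the frame's x, y, z axes.
In Python, from workcell import * gives the robot as it stands.
- The arm moves only by the tool step_arm, never from a script. Its argument "steps" is a list of rows, each an object of numbers: "tx", "ty", "tz": the shift along the tool's x, y, z in m; "turn": the turn about the tool's z in rad. In form: [{"tx": .., "ty": .., "tz": .., "turn": ..}, ...]. A call has 1 to 20 rows; each row is the pose to reach, as a shift and turn from the pose commanded when the call began, along the tool's axes at that moment; what a row does not reach only later rows make up. A row lasts 1/12 s, in which the tool goes at most 41.7 mm and 7.16 degrees, less where a joint would pass 70% of its speed; a pose out of reach is approached as far as the arm can. A call with a gripper value outside its range is refused whole. "fingers" is the closure, from 0 (fully open) to 1 (shut), set as the call begins (left out, the last holds). The fingers move at their own pace and stop on an object; "newtons" is the grip in N (left out, the last holds). Time passes only in rows, so rows that repeat a pose let the fingers close. It gives the time, the measured TCP pose, the force and the opening at its end, in the units of the state.
- observe(): the state, without advancing time (a new reading comes with each control period).
- read_camera(name): name is "scene" or "side" or "wrist"; returns the picture (400x640x3 uint8, red, green, blue); there is no depth.
- camera_model(name): a dict with "mtx" (3x3 intrinsics, pixels), "R" (3x3) and "t" (3): a world point X has camera coordinates R X + t. Camera axes: x right, y down, z forward; pixel columns grow to the right and rows downward; lengths in m; the calibration is good to about 2 mm. A picture is of the moment at which its call begins: read the wrist's pose just before it. camera_model takes no time and is no camera call; for the wrist camera it gives the pose at the moment of the call.
- job_done(): hands the job in, once; it reports no verdict.
The state is a dict: "clock": time; "qpos": joint angles; "joint_velocities": joint speeds; "joint_torque": joint torques, N m; "tcp_pos": TCP position; "tool_rot": TCP orientation; "force": force on the tool from outside, world axes, zero at the start; "ft_torque": the same for the moment, N m; "opening": finger opening in m.
Only numpy, scipy, OpenCV 4.12 (cv2) and the standard library are available. Lean on these libraries where they do the work, as an engineer would, in place of code of your own. Each camera call takes 0.05 s, during which the arm holds its last target. There are 200 camera calls.

## Working session

There is one attempt and no reset: what is moved stays moved. The work goes in short steps, Python scripts to look and compute and a tool call to move; the robot and the scene stay as the last step left them, time stands still between calls to the robot, and variables do not carry over. Pictures are saved under pics/ and viewed, about 8 in all and at most 12, crops included, and the job is handed in when it is done.

Besides the shell and the picture viewer there is one more tool, called after ">>>" by a JSON object that holds its "fn" and its "kwargs", one argument or row to a line. step_arm: Moves the arm, as the interface text tells. Its arguments: {"type":"object","properties":{"steps":{"type":"array"},"fingers":{"type":"number"},"newtons":{"type":"number"}},"required":["steps"]}

```bash
mkdir -p pics; python3 - <<'E'
from workcell import *
import cv2,numpy as np
o=observe();print(o['clock'],o['tcp_pos'],o['tool_rot'],o['opening'])
for n in ["scene","side"]:
    im=read_camera(n);cv2.imwrite(f"pics/{n}0.png",im[:,:,::-1])
    m=camera_model(n);print(n,-m['R'].T@m['t'],m['R'][2])
E
```

```text
0.0 [0.11896051 0.51106606 0.23080911] [[-9.73949540e-01  2.26764527e-01 -3.78961582e-04]
 [ 2.26764796e-01  9.73949056e-01 -9.81489587e-04]
 [ 1.46522254e-04 -1.04185648e-03 -9.99999447e-01]] 0.08536834740623099
scene [-0.38129303 -0.63894701  0.59312514] [ 0.73544181  0.51794092 -0.43687819]
side [0.5651256  0.84104858 0.76050534] [-0.03691586 -0.76926768 -0.63785927]
```

View pics/scene0.png

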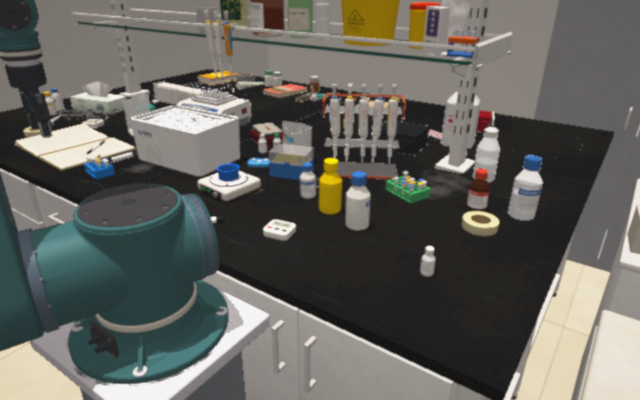

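View pics/side0.png

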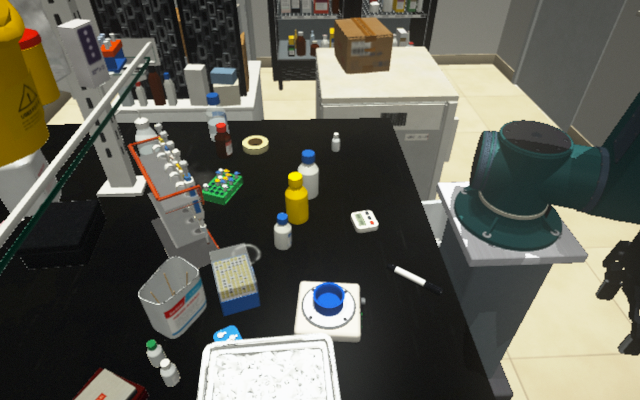

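Scene picture: the blue-capped small bottle is at (308,182) and the larger blue-capped one at (357,202). The yellow one is at (331,187), the tiny white one at (428,262) and the cup at (229,173). In the side picture they are at (283,232), (309,175), (297,200), (336,142) and (328,300). The small blue-capped bottle next to the yellow one fits bottle_a (44 mm). I'll confirm it by its measured size and a crop.

```bash
cat > h.py <<'E'
from workcell import *
import cv2,numpy as np
def ray(n,uv,m=None):
    m=m or camera_model(n); d=m['R'].T@np.linalg.inv(m['mtx'])@np.array([*uv,1.]); return -m['R'].T@m['t'],d/np.linalg.norm(d)
def plane(n,uv,z,m=None):
    c,d=ray(n,uv,m); return c+d*(z-c[2])/d[2]
def tri(p,q):
    (a,d),(b,e)=p,q; s=np.linalg.lstsq(np.c_[d,-e],b-a,rcond=None)[0]
    x,y=a+d*s[0],b+e*s[1]; return (x+y)/2,np.linalg.norm(x-y)
def blobs(im,lo,hi,box=None,amin=15):
    h=cv2.cvtColor(im,cv2.COLOR_RGB2HSV); k=cv2.inRange(h,lo,hi)
    if box: z=np.zeros_like(k); x0,y0,x1,y1=box; z[y0:y1,x0:x1]=k[y0:y1,x0:x1]; k=z
    n,_,st,c=cv2.connectedComponentsWithStats(k)
    return [(c[i].round(1).tolist(),st[i].tolist()) for i in range(1,n) if st[i,4]>=amin]
E
python3 - <<'E'
from h import *
s=cv2.imread('pics/scene0.png')[:,:,::-1].copy();d=cv2.imread('pics/side0.png')[:,:,::-1].copy()
B=((100,130,50),(125,255,255))
for n,im,box in (("scene",s,(190,130,450,290)),("side",d,(240,120,380,360))):
    print(n,'blue',blobs(im,*B,box)); print(' white',blobs(im,(0,0,110),(179,70,255),box,60))
a=cv2.resize(s[140:290,190:450],None,fx=1.5*2,fy=3,interpolation=2)[:, :, ::-1]
b=cv2.resize(d[120:350,255:400],(400,600),interpolation=2)[:,:,::-1]
a=cv2.resize(a,(400,231)); a=cv2.copyMakeBorder(a,0,600-231,0,0,cv2.BORDER_CONSTANT)
cv2.imwrite('pics/crop1.png',np.hstack([a,b]))
E
```

```text
scene blue [([281.8, 168.4], [247, 158, 67, 22, 646]), ([228.2, 170.9], [217, 163, 23, 18, 314]), ([358.4, 177.9], [351, 171, 15, 14, 180])]
 white [([212.0, 149.3], [190, 130, 50, 46, 1896]), ([288.7, 144.7], [258, 130, 55, 36, 1195]), ([361.4, 141.7], [325, 130, 74, 33, 1065]), ([441.0, 136.0], [428, 130, 22, 16, 222]), ([443.6, 163.1], [435, 153, 15, 18, 167]), ([230.3, 184.2], [197, 170, 63, 30, 976]), ([307.3, 183.7], [299, 171, 17, 27, 345]), ([405.5, 180.0], [401, 171, 14, 17, 70]), ([357.1, 207.2], [346, 186, 25, 44, 950]), ([199.1, 210.6], [190, 195, 18, 34, 247]), ([193.9, 220.3], [190, 208, 9, 26, 73]), ([279.1, 228.9], [263, 219, 33, 21, 516]), ([427.8, 261.0], [421, 245, 14, 31, 340]), ([226.1, 282.0], [202, 270, 56, 20, 558])]
side blue [([307.9, 155.8], [301, 149, 14, 15, 175]), ([281.8, 217.8], [277, 212, 11, 13, 116]), ([328.3, 298.2], [314, 281, 31, 35, 827]), ([249.3, 301.6], [240, 292, 20, 20, 286])]
 white [([335.6, 141.5], [332, 132, 8, 19, 117]), ([255.0, 142.2], [242, 136, 27, 13, 134]), ([309.6, 178.1], [298, 163, 21, 36, 492]), ([364.1, 220.5], [351, 210, 28, 22, 461]), ([282.2, 235.4], [274, 223, 18, 26, 374]), ([246.7, 269.5], [240, 243, 20, 54, 548]), ([310.2, 329.2], [240, 281, 121, 79, 4927])]
```

View pics/crop1.png

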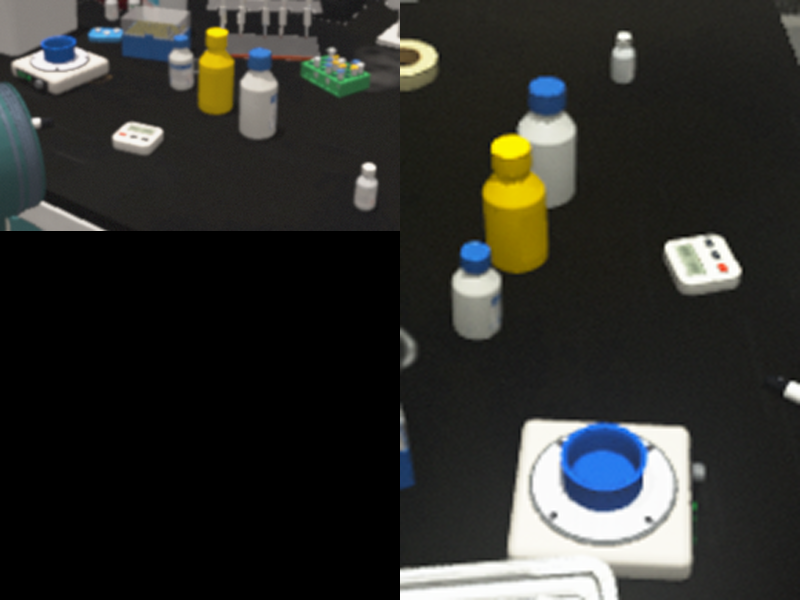

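```bash
python3 - <<'E'
from h import *
np.set_printoptions(precision=4,suppress=True)
s=cv2.imread('pics/scene0.png')[:,:,::-1].copy()
print(blobs(s,(100,130,50),(125,255,255),(299,160,314,174),5))
R=lambda n,*u:ray(n,u)
for k,p,q in (("capA",(307.5,167.5),(281.8,217.8)),("bodyA",(307.5,184.5),(282.2,236)),("cup",(228.2,171.5),(328.5,298.2)),("capB",(358.4,177.9),(307.9,155.8)),("C",(427.8,261),(335.6,141.5))):
    print(k,*tri(R("scene",*p),R("side",*q)))
# rim: top edge left/right extremes in side at z=.072
print('rim',plane("side",(314,292),.072),plane("side",(345,292),.072))
# widths
print('A width',plane("side",(274,238),.035)-plane("side",(292,238),.035))
# yellow
print(blobs(s,(20,150,80),(35,255,255),(310,150,345,220)))
d=cv2.imread('pics/side0.png')[:,:,::-1].copy()
y1=blobs(s,(20,150,80),(35,255,255),(310,150,345,220),100)[0][0];y2=blobs(d,(20,150,80),(35,255,255),(280,165,315,230),100)[0][0]
print('yel',tri(R("scene",*y1),R("side",*y2)))
m=camera_model("wrist");print(-m['R'].T@m['t'],m['R'][2])
print('boxcorner blue', plane("side",(259,305),0.0), plane("side",(258,283),0.08),plane("side",(252,250),0.08))
E
```

```text
[([306.6, 166.5], [299, 160, 15, 14, 108])]
capA [0.6172 0.0887 0.0912] 0.0013505354339620086
bodyA [0.6201 0.0927 0.0351] 0.004342338558051943
cup [0.5181 0.308  0.0596] 0.0027884783790844496
capB [ 0.5477 -0.1167  0.1344] 0.0023896307890402084
C [ 0.4492 -0.3516  0.0342] 0.0012031938463965485
rim [0.5468 0.3015 0.072 ] [0.4827 0.3044 0.072 ]
A width [ 0.0448 -0.002  -0.    ]
[([329.9, 187.5], [318, 157, 25, 58, 1107])]
yel (array([ 0.5825, -0.0108,  0.0677]), np.float64(0.0018031412134307332))
[0.0462 0.5287 0.3739] [ 0.2841 -0.068  -0.9564]
boxcorner blue [ 0.6682  0.2754 -0.    ] [0.663  0.2792 0.08  ] [0.6827 0.1834 0.08  ]
```

Bottle_a is at about (0.618, 0.090), with a measured width of 45 mm and cap height of 91 mm, which both match. The cup is at about (0.517, 0.306). The crop confirms three white bottles in the open, and the mid-sized blue-capped one beside the yellow bottle is bottle_a. I'll move above it and check with the wrist camera.

>>> {"fn": "step_arm", "kwargs": {
  "steps": [
    {"tx":-0.582,"ty":-0.297,"tz":-0.03},
    {"tx":-0.582,"ty":-0.297,"tz":-0.03},
    {"tx":-0.582,"ty":-0.297,"tz":-0.03},
    {"tx":-0.582,"ty":-0.297,"tz":-0.03},
    {"tx":-0.582,"ty":-0.297,"tz":-0.03},
    {"tx":-0.582,"ty":-0.297,"tz":-0.03},
    {"tx":-0.582,"ty":-0.297,"tz":-0.03},
    {"tx":-0.582,"ty":-0.297,"tz":-0.03},
    {"tx":-0.582,"ty":-0.297,"tz":-0.03},
    {"tx":-0.582,"ty":-0.297,"tz":-0.03},
    {"tx":-0.582,"ty":-0.297,"tz":-0.03},
    {"tx":-0.582,"ty":-0.297,"tz":-0.03},
    {"tx":-0.582,"ty":-0.297,"tz":-0.03},
    {"tx":-0.582,"ty":-0.297,"tz":-0.03},
    {"tx":-0.582,"ty":-0.297,"tz":-0.03},
    {"tx":-0.582,"ty":-0.297,"tz":-0.03},
    {"tx":-0.582,"ty":-0.297,"tz":-0.03},
    {"tx":-0.582,"ty":-0.297,"tz":-0.03},
    {"tx":-0.582,"ty":-0.297,"tz":-0.03},
    {"tx":-0.582,"ty":-0.297,"tz":-0.03}
  ],
  "fingers": 0,
  "newtons": 40
}}

```text
schema error: expected keys tx, ty, tz, turn
```

```bash
python3 - <<'E'
from h import *
np.set_printoptions(precision=4,suppress=True)
o=observe();m=camera_model("wrist");im=read_camera("wrist");np.savez('w1.npz',**m)
cv2.imwrite('pics/w1.png',im[:,:,::-1]);print(o['clock'],o['tcp_pos'],o['tool_rot'],o['force'])
for b in blobs(im,(100,130,50),(125,255,255),None,200): print(b,plane("wrist",b[0],.1,m))
E
```

```text
0.1 [0.119  0.5111 0.2309] [[-0.9739  0.2269 -0.0004]
 [ 0.2269  0.9739 -0.0009]
 [ 0.0002 -0.0009 -1.    ]] [ 0.2624 -0.1845  0.402 ]
([528.5, 298.8], [487, 282, 90, 44, 2649]) [0.2793 0.6953 0.1   ]
```

View pics/w1.png

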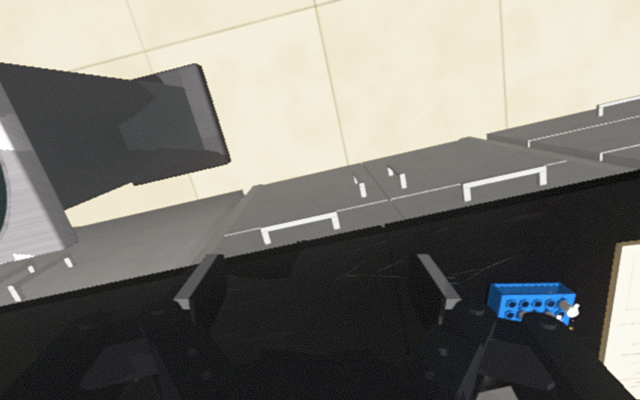

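The call was refused because every row needs all four keys. That wrist picture therefore shows the start pose: bench edge, blue rack at (530,300), fingers at (200,280) and (440,280).

>>> {"fn": "step_arm", "kwargs": {
  "steps": [
    {"tx":-0.582,"ty":-0.297,"tz":-0.03,"turn":0},
    {"tx":-0.582,"ty":-0.297,"tz":-0.03,"turn":0},
    {"tx":-0.582,"ty":-0.297,"tz":-0.03,"turn":0},
    {"tx":-0.582,"ty":-0.297,"tz":-0.03,"turn":0},
    {"tx":-0.582,"ty":-0.297,"tz":-0.03,"turn":0},
    {"tx":-0.582,"ty":-0.297,"tz":-0.03,"turn":0},
    {"tx":-0.582,"ty":-0.297,"tz":-0.03,"turn":0},
    {"tx":-0.582,"ty":-0.297,"tz":-0.03,"turn":0},
    {"tx":-0.582,"ty":-0.297,"tz":-0.03,"turn":0},
    {"tx":-0.582,"ty":-0.297,"tz":-0.03,"turn":0},
    {"tx":-0.582,"ty":-0.297,"tz":-0.03,"turn":0},
    {"tx":-0.582,"ty":-0.297,"tz":-0.03,"turn":0},
    {"tx":-0.582,"ty":-0.297,"tz":-0.03,"turn":0},
    {"tx":-0.582,"ty":-0.297,"tz":-0.03,"turn":0},
    {"tx":-0.582,"ty":-0.297,"tz":-0.03,"turn":0},
    {"tx":-0.582,"ty":-0.297,"tz":-0.03,"turn":0},
    {"tx":-0.582,"ty":-0.297,"tz":-0.03,"turn":0},
    {"tx":-0.582,"ty":-0.297,"tz":-0.03,"turn":0},
    {"tx":-0.582,"ty":-0.297,"tz":-0.03,"turn":0},
    {"tx":-0.582,"ty":-0.297,"tz":-0.03,"turn":0}
  ],
  "fingers": 0,
  "newtons": 40
}}

```text
clock: 1.82
tcp_pos: [0.6178, 0.0908, 0.2614]
tool_rot: [[-0.974, 0.226, -0.0], [0.226, 0.974, 0.0], [0.0, 0.0, -1.0]]
force: [-0.2, 0.2, 0.0]
opening: 0.0856
```

```bash
python3 - <<'E'
from h import *
np.set_printoptions(precision=4,suppress=True)
o=observe();m=camera_model("wrist");im=read_camera("wrist");np.savez('w1.npz',**m)
cv2.imwrite('pics/w2.png',im[:,:,::-1]);print(o['clock'],o['tcp_pos'])
for b in blobs(im,(100,130,50),(125,255,255),None,200): print(b,plane("wrist",b[0],.1,m),plane("wrist",b[0],.09,m))
E
```

```text
1.8167 [0.6178 0.0908 0.2614]
([508.0, 28.9], [468, 0, 81, 62, 4120]) [0.5208 0.2855 0.1   ] [0.52   0.2913 0.09  ]
([68.1, 165.5], [38, 144, 62, 45, 2197]) [ 0.5453 -0.1456  0.1   ] [ 0.5453 -0.1539  0.09  ]
([316.0, 178.5], [304, 165, 25, 28, 533]) [0.6137 0.091  0.1   ] [0.6159 0.0904 0.09  ]
([535.2, 188.0], [507, 164, 67, 57, 502]) [0.6734 0.3049 0.1   ] [0.6776 0.3113 0.09  ]
([428.2, 194.0], [381, 168, 100, 55, 1475]) [0.6552 0.1986 0.1   ] [0.6588 0.2016 0.09  ]
```

View pics/w2.png

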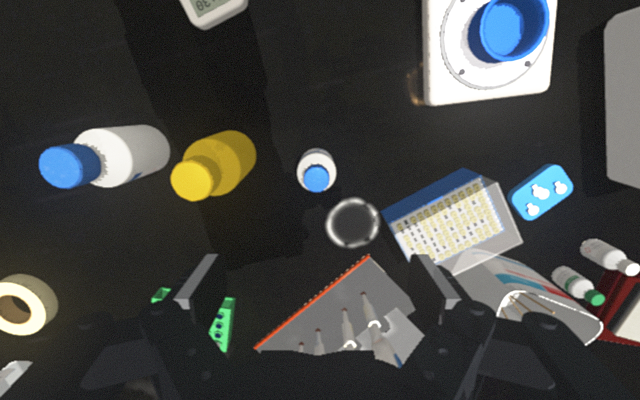

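The wrist picture shows the bottle_a cap at (316,178) and yellow at (212,165). A glass ring is at (352,222), the tip box at (450,215) and the tube rack's orange edge runs from (370,256) to (255,350). I'll check clearances to the ring and rack.

```bash
python3 - <<'E'
from h import *
np.set_printoptions(precision=4,suppress=True)
m=dict(np.load('w1.npz'))
for k,uv in dict(ringc=(352,222),ringL=(326,222),ringT=(350,198),rk1=(370,256),rk2=(255,350),tipbox=(384,212),tipboxT=(460,168)).items():
    print(k,*[plane("wrist",uv,z,m)[:2] for z in (0,.05,.1)])
print('bottle base near edge',plane("wrist",(317,149),0.06,m))
for n,u in (("side",(248,255)),("side",(217,248)),("side",(200,183)),("scene",(340,175)),("scene",(395,178)),("scene",(405,98)),("scene",(323,97))): print(n,u,plane(n,u,0.0)[:2],plane(n,u,0.1)[:2],plane(n,u,.2)[:2])
print('ring',tri(ray("wrist",(352,222),m),ray("side",(248,255))))
print('rk1',tri(ray("wrist",(370,256),m),ray("side",(217,248))))
# cap top circle: extents
print('cup', [plane("wrist",(515,28),z,m) for z in(.044,.072)], 'icebox edge side',plane("side",(265,345),.08),plane("side",(265,345),.14), plane("wrist",(605,100),.1,m))
E
```

```text
ringc [0.7079 0.1201] [0.6878 0.1186] [0.6676 0.1171]
ringL [0.6998 0.0848] [0.6806 0.0877] [0.6615 0.0906]
ringT [0.6731 0.1242] [0.6572 0.1222] [0.6414 0.1202]
rk1 [0.7652 0.1352] [0.7379 0.1318] [0.7107 0.1285]
rk2 [ 0.8875 -0.0733] [ 0.8451 -0.0508] [ 0.8028 -0.0284]
tipbox [0.7034 0.1658] [0.6838 0.1587] [0.6642 0.1516]
tipboxT [0.6653 0.2736] [0.6504 0.2532] [0.6356 0.2327]
bottle base near edge [0.5904 0.0974 0.06  ]
side (248, 255) [0.7052 0.1229] [0.6868 0.2173] [0.6684 0.3118]
side (217, 248) [0.786  0.0951] [0.7569 0.1932] [0.7279 0.2913]
side (200, 183) [ 0.8766 -0.1838] [ 0.8357 -0.0491] [0.7947 0.0857]
scene (340, 175) [0.8088 0.0975] [ 0.6082 -0.0267] [ 0.4075 -0.1508]
scene (395, 178) [ 0.8898 -0.059 ] [ 0.6755 -0.1568] [ 0.4612 -0.2545]
scene (405, 98) [1.8735 0.3711] [1.4933 0.2008] [1.1132 0.0305]
scene (323, 97) [1.643  0.7317] [1.3017 0.5006] [0.9604 0.2695]
ring (array([ 0.707 ,  0.1204, -0.0018]), np.float64(0.0030501939964974376))
rk1 (array([0.7648, 0.1309, 0.0277]), np.float64(0.026402728353445044))
cup [array([0.5172, 0.3252, 0.044 ]), array([0.5193, 0.3083, 0.072 ])] icebox edge side [0.6409 0.4236 0.08  ] [0.6342 0.4604 0.14  ] [0.6015 0.3705 0.1   ]
```

Clearances are fine: the ring is flat at x ≥ 0.67, the rack is at x > 0.76, and the finger beside yellow has about 20 mm. The TCP is already over the bottle within about 2 mm, so I'll descend and grip.

>>> {"fn": "step_arm", "kwargs": {
  "steps": [
    {"tx":0,"ty":0,"tz":0.04,"turn":0},
    {"tx":0,"ty":0,"tz":0.08,"turn":0},
    {"tx":0,"ty":0,"tz":0.11,"turn":0},
    {"tx":0,"ty":0,"tz":0.14,"turn":0},
    {"tx":0,"ty":0,"tz":0.165,"turn":0},
    {"tx":0,"ty":0,"tz":0.185,"turn":0},
    {"tx":0,"ty":0,"tz":0.2,"turn":0},
    {"tx":0,"ty":0,"tz":0.215,"turn":0},
    {"tx":0,"ty":0,"tz":0.229,"turn":0},
    {"tx":0,"ty":0,"tz":0.229,"turn":0},
    {"tx":0,"ty":0,"tz":0.229,"turn":0}
  ]
}}

```text
clock: 2.78
tcp_pos: [0.6179, 0.0907, 0.0325]
tool_rot: [[-0.974, 0.226, -0.001], [0.226, 0.974, 0.0], [0.001, -0.0, -1.0]]
force: [0.7, -1.6, 1.4]
opening: 0.0854
```

>>> {"fn": "step_arm", "kwargs": {
  "steps": [
    {"tx":0,"ty":0,"tz":0,"turn":0},
    {"tx":0,"ty":0,"tz":0,"turn":0},
    {"tx":0,"ty":0,"tz":0,"turn":0},
    {"tx":0,"ty":0,"tz":0,"turn":0},
    {"tx":0,"ty":0,"tz":0,"turn":0},
    {"tx":0,"ty":0,"tz":0,"turn":0},
    {"tx":0,"ty":0,"tz":0,"turn":0},
    {"tx":0,"ty":0,"tz":0,"turn":0},
    {"tx":0,"ty":0,"tz":0,"turn":0},
    {"tx":0,"ty":0,"tz":0,"turn":0},
    {"tx":0,"ty":0,"tz":0,"turn":0},
    {"tx":0,"ty":0,"tz":0,"turn":0}
  ],
  "fingers": 1,
  "newtons": 30
}}

```text
clock: 3.78
tcp_pos: [0.619, 0.09, 0.0332]
tool_rot: [[-0.974, 0.227, 0.001], [0.227, 0.974, -0.0], [-0.001, 0.0, -1.0]]
force: [-2.3, 0.0, 6.7]
opening: 0.0424
```

Gripped at 42.4 mm opening. Now lift, then carry it over the cup.

>>> {"fn": "step_arm", "kwargs": {
  "steps": [
    {"tx":0,"ty":0,"tz":-0.02,"turn":0},
    {"tx":0,"ty":0,"tz":-0.05,"turn":0},
    {"tx":0,"ty":0,"tz":-0.09,"turn":0},
    {"tx":0,"ty":0,"tz":-0.12,"turn":0},
    {"tx":0,"ty":0,"tz":-0.15,"turn":0},
    {"tx":0.015,"ty":0.019,"tz":-0.15,"turn":0},
    {"tx":0.035,"ty":0.045,"tz":-0.15,"turn":0},
    {"tx":0.055,"ty":0.07,"tz":-0.15,"turn":0},
    {"tx":0.075,"ty":0.096,"tz":-0.15,"turn":0},
    {"tx":0.095,"ty":0.122,"tz":-0.15,"turn":0},
    {"tx":0.115,"ty":0.147,"tz":-0.15,"turn":0},
    {"tx":0.13,"ty":0.167,"tz":-0.15,"turn":0},
    {"tx":0.14,"ty":0.179,"tz":-0.15,"turn":0},
    {"tx":0.146,"ty":0.187,"tz":-0.15,"turn":0},
    {"tx":0.146,"ty":0.187,"tz":-0.15,"turn":0},
    {"tx":0.146,"ty":0.187,"tz":-0.15,"turn":0},
    {"tx":0.146,"ty":0.187,"tz":-0.15,"turn":0}
  ]
}}

```text
clock: 5.2
tcp_pos: [0.5193, 0.3045, 0.1823]
tool_rot: [[-0.974, 0.228, 0.0], [0.228, 0.974, -0.0], [-0.0, -0.0, -1.0]]
force: [-0.2, -0.2, -1.1]
opening: 0.0425
```

```bash
python3 - <<'E'
from h import *
np.set_printoptions(precision=4,suppress=True)
o=observe();print(o['clock'],o['tcp_pos'],o['opening'],o['force'])
ims=[]
for n in ("scene","side","wrist"):
    im=read_camera(n);cv2.imwrite(f'pics/{n}3.png',im[:,:,::-1]);ims.append(im)
    print(n,blobs(im,(100,130,50),(125,255,255),None,60))
a=cv2.resize(ims[0][100:220,150:310],(400,300),interpolation=2);b=cv2.resize(ims[1][180:360,230:400],(400,424),interpolation=2)
c=cv2.resize(ims[2],(400,250))
v=np.zeros((560,800,3),np.uint8);v[:300,:400]=a;v[:424,400:]=b;v[305:555,:400]=c
cv2.imwrite('pics/v3.png',v[:,:,::-1])
E
```

```text
5.2 [0.5193 0.3045 0.1823] 0.04247103430661123 [-0.218  -0.2141 -1.0567]
scene [([459.5, 53.6], [448, 51, 24, 6, 100]), ([532.4, 162.3], [524, 155, 18, 15, 203]), ([284.1, 169.4], [247, 158, 67, 23, 721]), ([100.3, 170.6], [88, 162, 27, 18, 335]), ([228.1, 171.1], [217, 163, 23, 18, 313]), ([358.1, 177.9], [351, 171, 15, 14, 178])]
side [([115.7, 61.9], [105, 49, 21, 23, 273]), ([212.5, 98.2], [207, 92, 12, 13, 126]), ([328.3, 298.2], [313, 282, 32, 34, 828]), ([240.1, 304.0], [220, 292, 40, 24, 554]), ([227.2, 332.7], [213, 325, 30, 16, 230])]
wrist [([320.2, 180.8], [282, 152, 77, 62, 3097]), ([313.8, 322.0], [261, 282, 100, 74, 5234])]
```

View pics/v3.png

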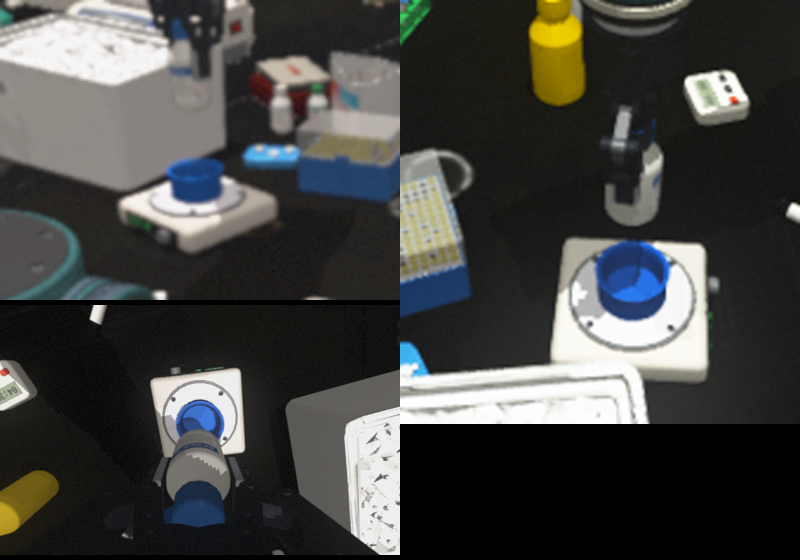

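The bottle is held upright and hangs just beyond the cup's line of sight in all three views. In the wrist view the cup rim's top edge is at (320,152). I'll refine the bottle-to-cup offset.

```bash
python3 - <<'E'
from h import *
np.set_printoptions(precision=4,suppress=True)
o=observe();R=o['tool_rot'];p=o['tcp_pos'];T=lambda X:(R.T@(X-p))
m=camera_model("wrist");w=cv2.imread('pics/wrist3.png')[:,:,::-1].copy()
k=cv2.inRange(cv2.cvtColor(w,cv2.COLOR_RGB2HSV),(100,130,50),(125,255,255))
k[230:]=0
# widest row extents and top
for r in range(152,200,6):
    c=np.flatnonzero(k[r]); print(r,c.min(),c.max(),end='; ')
c=np.flatnonzero(k.any(0));t=np.flatnonzero(k[:,320])[0]
# circle fit of outer rim upper boundary on z=.072
P=np.array([plane("wrist",(u,np.flatnonzero(k[:,u])[0]-.5),.072,m)[:2] for u in range(284,357,3)])
A=np.c_[2*P,np.ones(len(P))];s=np.linalg.lstsq(A,(P**2).sum(1),rcond=None)[0];r=np.sqrt(s[2]+s[0]**2+s[1]**2)
print('\nrim fit',s[:2],r,'tool',T(np.array([*s[:2],.072])))
from scipy.optimize import least_squares
f=least_squares(lambda q:np.hypot(*(P-q).T)-.0335,s[:2]);print('fixed r',f.x,np.abs(f.fun).max(),'tool',T(np.array([*f.x,.072])))
# bottle held: edges in side/scene by profile
for n,rows,cols in (("side",(262,266,270),(300,360)),("scene",(134,137,140),(205,245))):
    g=cv2.imread(f'pics/{n}3.png',0)
    for r in rows: print(n,r,g[r,cols[0]:cols[1]].tolist())
print('icebox',[plane("wrist",(464,168),z,m)[:2] for z in (0,.1)],[plane("wrist",(552,190),z,m)[:2] for z in (.1,.15)])
E
```

```text
152 319 320; 158 301 339; 164 294 346; 170 289 351; 176 285 354; 182 283 356; 188 282 357; 194 283 357; 
rim fit [0.5131 0.3085] 0.03084005019678234 tool [0.0069 0.0026 0.1103]
fixed r [0.5161 0.3078] 0.0013641787380671844 tool [0.0038 0.0026 0.1103]
side 262 [21, 20, 21, 23, 21, 22, 22, 21, 23, 21, 20, 23, 23, 23, 24, 22, 25, 83, 108, 104, 91, 55, 27, 27, 28, 29, 28, 28, 30, 56, 81, 78, 116, 134, 133, 133, 130, 135, 130, 116, 67, 24, 23, 23, 23, 24, 23, 23, 25, 25, 25, 25, 24, 22, 23, 23, 22, 24, 24, 20]
side 266 [24, 23, 19, 23, 20, 21, 25, 23, 23, 24, 23, 22, 23, 25, 25, 23, 28, 85, 107, 109, 112, 96, 79, 71, 66, 63, 56, 48, 43, 83, 103, 117, 130, 131, 129, 128, 134, 134, 129, 90, 43, 26, 24, 24, 24, 24, 25, 26, 25, 25, 24, 23, 25, 24, 24, 25, 24, 23, 25, 24]
side 270 [24, 24, 24, 24, 22, 22, 23, 26, 25, 26, 23, 24, 24, 26, 25, 26, 23, 33, 77, 104, 112, 113, 114, 112, 112, 114, 113, 114, 115, 115, 113, 122, 126, 125, 125, 124, 119, 116, 87, 42, 26, 26, 24, 27, 26, 26, 26, 25, 23, 27, 26, 25, 25, 25, 26, 27, 24, 24, 24, 23]
scene 134 [133, 132, 132, 132, 130, 133, 131, 132, 131, 132, 131, 131, 130, 130, 132, 131, 131, 129, 131, 132, 135, 136, 137, 137, 135, 134, 133, 128, 124, 127, 130, 130, 128, 115, 82, 46, 33, 31, 29, 32]
scene 137 [131, 131, 131, 132, 133, 132, 131, 132, 130, 131, 131, 132, 131, 127, 127, 135, 136, 134, 134, 136, 135, 135, 132, 129, 126, 133, 133, 131, 127, 125, 130, 131, 130, 119, 86, 47, 32, 31, 34, 32]
scene 140 [131, 131, 133, 132, 132, 131, 132, 131, 132, 133, 132, 131, 131, 127, 126, 134, 140, 143, 145, 144, 144, 144, 144, 140, 131, 133, 132, 128, 121, 122, 128, 130, 129, 122, 95, 55, 34, 35, 40, 40]
icebox [array([0.5445, 0.4589]), array([0.5143, 0.4168])] [array([0.5462, 0.4795]), array([0.524 , 0.4446])]
```

```bash
python3 - <<'E'
from h import *
np.set_printoptions(precision=4,suppress=True)
def proj(n,X):
    m=camera_model(n);c=m['mtx']@(m['R']@np.array(X)+m['t']);return c[:2]/c[2]
for X in ((.5193,.3045,.155),(.5163,.3045,.155),(.517,.3075,.072),(.517,.3075,.06),(.514,.3075,.06)): print(X,proj("side",X))
for X in ((.5193,.3045,.17),(.5193,.3075,.17),(.517,.3075,.06),(.517,.3045,.06)): print(X,proj("scene",X))
k=cv2.inRange(cv2.cvtColor(cv2.imread('pics/side3.png'),cv2.COLOR_BGR2HSV),(100,130,50),(125,255,255))
for r in range(284,312,4): c=np.flatnonzero(k[r,300:360])+300;print(r,c.min(),c.max(),end='; ')
E
```

```text
(0.5193, 0.3045, 0.155) [328.0753 265.6873]
(0.5163, 0.3045, 0.155) [329.6196 265.6347]
(0.517, 0.3075, 0.072) [328.579  293.8106]
(0.517, 0.3075, 0.06) [328.4735 297.4377]
(0.514, 0.3075, 0.06) [329.9128 297.3846]
(0.5193, 0.3045, 0.17) [225.8793 136.0911]
(0.5193, 0.3075, 0.17) [225.1246 135.8987]
(0.517, 0.3075, 0.06) [227.6205 171.724 ]
(0.517, 0.3045, 0.06) [228.3527 171.9502]
284 321 336; 288 316 341; 292 314 344; 296 314 343; 300 314 342; 304 315 342; 308 316 341;
```

Wrist and side agree that the cup is about 3 mm off along both tool axes. I'll correct and lower partway.

>>> {"fn": "step_arm", "kwargs": {
  "steps": [
    {"tx":0.003,"ty":0.003,"tz":0.015,"turn":0},
    {"tx":0.003,"ty":0.003,"tz":0.03,"turn":0},
    {"tx":0.003,"ty":0.003,"tz":0.045,"turn":0},
    {"tx":0.003,"ty":0.003,"tz":0.058,"turn":0},
    {"tx":0.003,"ty":0.003,"tz":0.068,"turn":0},
    {"tx":0.003,"ty":0.003,"tz":0.073,"turn":0},
    {"tx":0.003,"ty":0.003,"tz":0.078,"turn":0},
    {"tx":0.003,"ty":0.003,"tz":0.083,"turn":0},
    {"tx":0.003,"ty":0.003,"tz":0.088,"turn":0},
    {"tx":0.003,"ty":0.003,"tz":0.088,"turn":0},
    {"tx":0.003,"ty":0.003,"tz":0.088,"turn":0}
  ]
}}

```text
clock: 6.27
tcp_pos: [0.5166, 0.3089, 0.0943]
tool_rot: [[-0.974, 0.227, 0.0], [0.227, 0.974, -0.0], [-0.0, -0.0, -1.0]]
force: [-0.3, 0.5, -1.6]
opening: 0.0423
```

```bash
python3 - <<'E'
from h import *
o=observe();print(o['clock'],o['tcp_pos'],o['opening'],o['force'],o['ft_torque'])
a=cv2.resize(read_camera("scene")[110:210,170:290],(400,333),interpolation=2);b=cv2.resize(read_camera("side")[200:350,260:400],(400,428),interpolation=2)
v=np.zeros((430,800,3),np.uint8);v[:333,:400]=a;v[:428,400:]=b
cv2.imwrite('pics/v4.png',v[:,:,::-1])
E
```

```text
6.2667 [0.51655224 0.30889248 0.09433052] 0.04231087473617745 [-0.28780108  0.47829772 -1.55711512] [-0.00121618 -0.06290151 -0.04833953]
```

View pics/v4.png

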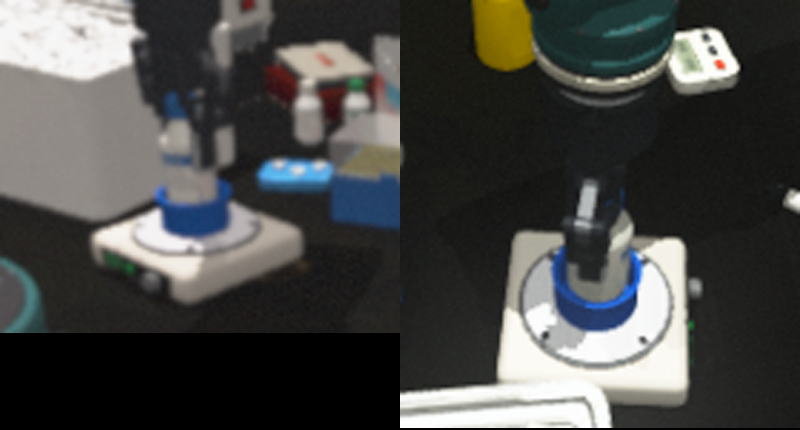

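The bottle is inside the cup and centred in both views, with no contact force (scene: bottle 193, cup 194; side: 599 and 597, crop pixels). I'll lower it to the floor.

>>> {"fn": "step_arm", "kwargs": {
  "steps": [
    {"tx":0,"ty":0,"tz":0.004,"turn":0},
    {"tx":0,"ty":0,"tz":0.008,"turn":0},
    {"tx":0,"ty":0,"tz":0.012,"turn":0},
    {"tx":0,"ty":0,"tz":0.014,"turn":0},
    {"tx":0,"ty":0,"tz":0.015,"turn":0},
    {"tx":0,"ty":0,"tz":0.016,"turn":0},
    {"tx":0,"ty":0,"tz":0.017,"turn":0},
    {"tx":0,"ty":0,"tz":0.017,"turn":0},
    {"tx":0,"ty":0,"tz":0.017,"turn":0}
  ]
}}

```text
clock: 7.12
tcp_pos: [0.5166, 0.3089, 0.0774]
tool_rot: [[-0.974, 0.227, 0.0], [0.227, 0.974, 0.0], [-0.0, 0.0, -1.0]]
force: [-1.0, -0.3, -1.2]
opening: 0.0424
```

No contact yet. I'll keep lowering in small steps.

>>> {"fn": "step_arm", "kwargs": {
  "steps": [
    {"tx":0,"ty":0,"tz":0.0005,"turn":0},
    {"tx":0,"ty":0,"tz":0.001,"turn":0},
    {"tx":0,"ty":0,"tz":0.0015,"turn":0},
    {"tx":0,"ty":0,"tz":0.0015,"turn":0},
    {"tx":0,"ty":0,"tz":0.0015,"turn":0}
  ]
}}

```text
clock: 7.53
tcp_pos: [0.5169, 0.3089, 0.0771]
tool_rot: [[-0.974, 0.227, 0.002], [0.227, 0.974, 0.0], [-0.002, 0.001, -1.0]]
force: [-3.4, -3.3, 16.4]
opening: 0.0424
```

Contact at TCP z 0.0771, which puts the bottle's base at the floor height as predicted. I'll relieve the press, open and retreat straight up.

>>> {"fn": "step_arm", "kwargs": {
  "steps": [
    {"tx":0,"ty":0,"tz":-0.001,"turn":0},
    {"tx":0,"ty":0,"tz":-0.001,"turn":0},
    {"tx":0,"ty":0,"tz":-0.001,"turn":0}
  ]
}}

```text
clock: 7.78
tcp_pos: [0.5168, 0.3089, 0.0772]
tool_rot: [[-0.974, 0.227, 0.001], [0.227, 0.974, 0.0], [-0.001, 0.0, -1.0]]
force: [-1.0, -1.5, 7.5]
opening: 0.0424
```

>>> {"fn": "step_arm", "kwargs": {
  "steps": [
    {"tx":0,"ty":0,"tz":0,"turn":0},
    {"tx":0,"ty":0,"tz":0,"turn":0},
    {"tx":0,"ty":0,"tz":0,"turn":0},
    {"tx":0,"ty":0,"tz":0,"turn":0},
    {"tx":0,"ty":0,"tz":0,"turn":0},
    {"tx":0,"ty":0,"tz":0,"turn":0},
    {"tx":0,"ty":0,"tz":0,"turn":0},
    {"tx":0,"ty":0,"tz":0,"turn":0},
    {"tx":0,"ty":0,"tz":0,"turn":0},
    {"tx":0,"ty":0,"tz":0,"turn":0}
  ],
  "fingers": 0
}}

```text
clock: 8.62
tcp_pos: [0.5165, 0.3089, 0.0768]
tool_rot: [[-0.974, 0.227, -0.0], [0.227, 0.974, -0.0], [0.0, -0.0, -1.0]]
force: [-0.3, 0.2, -0.2]
opening: 0.0855
```

>>> {"fn": "step_arm", "kwargs": {
  "steps": [
    {"tx":0,"ty":0,"tz":-0.01,"turn":0},
    {"tx":0,"ty":0,"tz":-0.025,"turn":0},
    {"tx":0,"ty":0,"tz":-0.05,"turn":0},
    {"tx":0,"ty":0,"tz":-0.08,"turn":0},
    {"tx":0,"ty":0,"tz":-0.11,"turn":0},
    {"tx":0,"ty":0,"tz":-0.14,"turn":0},
    {"tx":0,"ty":0,"tz":-0.17,"turn":0},
    {"tx":0,"ty":0,"tz":-0.19,"turn":0},
    {"tx":0,"ty":0,"tz":-0.19,"turn":0},
    {"tx":0,"ty":0,"tz":-0.19,"turn":0}
  ]
}}

```text
clock: 9.45
tcp_pos: [0.5169, 0.3091, 0.2682]
tool_rot: [[-0.974, 0.227, 0.002], [0.227, 0.974, 0.001], [-0.002, 0.001, -1.0]]
force: [0.5, -0.7, -1.1]
opening: 0.0856
```

```bash
python3 - <<'E'
from h import *
np.set_printoptions(precision=4,suppress=True)
o=observe();print(o['clock'],o['tcp_pos'],o['opening'],o['force'])
S=read_camera("scene");D=read_camera("side");m=camera_model("wrist");W=read_camera("wrist")
a=cv2.resize(S[90:300,170:450],(400,300),interpolation=2);b=cv2.resize(D[120:350,250:400],(391,600),interpolation=2);c=cv2.resize(W,(400,250))
v=np.zeros((600,800,3),np.uint8);v[:300,:400]=a;v[:,400:791]=b;v[305:555,:400]=c
cv2.imwrite('pics/v5.png',v[:,:,::-1])
for n,i in(("scene",S),("side",D)): print(n,blobs(i,(100,130,50),(125,255,255),(200,100,380,330),40))
E
```

```text
9.45 [0.5169 0.3091 0.2682] 0.08556325552334126 [ 0.5362 -0.6872 -1.1316]
scene [([224.4, 146.7], [221, 144, 8, 7, 48]), ([283.9, 169.4], [247, 158, 67, 23, 720]), ([228.7, 173.7], [217, 163, 23, 18, 190]), ([358.1, 177.9], [351, 171, 15, 14, 179])]
side [([212.8, 101.7], [208, 100, 11, 5, 48]), ([305.0, 155.8], [301, 149, 8, 15, 98]), ([330.7, 274.1], [324, 267, 15, 16, 188]), ([327.5, 304.2], [313, 286, 32, 30, 357]), ([240.1, 304.0], [220, 292, 40, 24, 553]), ([229.8, 327.4], [221, 325, 17, 5, 61])]
```

View pics/v5.png

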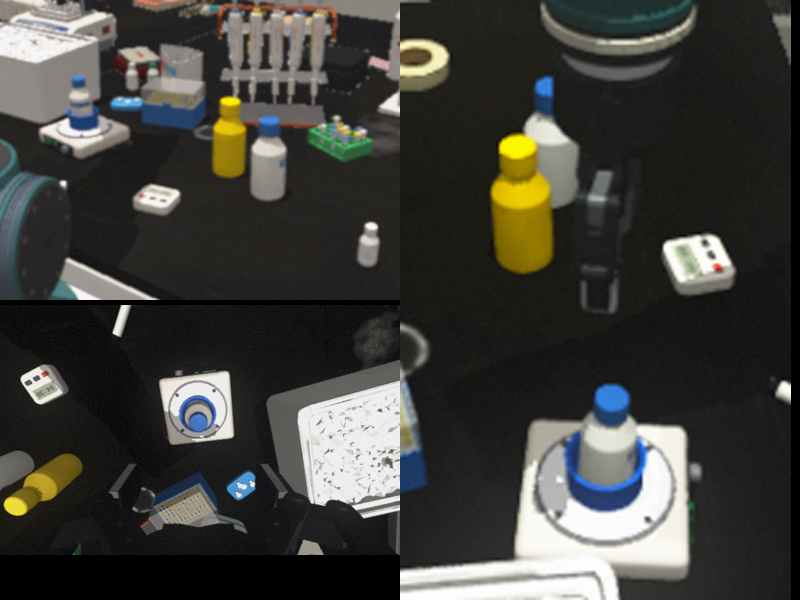

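The bottle stands upright in the cup, free of the gripper. The scene cap is at (224,147) and the side cap at (331,274). The other two bottles are where they were. I'll check the cap height and hand in.

```bash
python3 - <<'E'
from h import *
print(tri(ray("scene",(224.4,146.7)),ray("side",(330.7,274.1))),'expect z ~.135')
print(job_done())
E
```

```text
(array([0.51481441, 0.31051081, 0.13774614]), np.float64(0.0014346465077902768)) expect z ~.135
the job is handed in; nothing more can be done
None
```

Bottle_a, the 44 mm blue-capped bottle next to the yellow one, is standing upright in the blue cup, released, with the gripper about 0.15 m above the cup. I handed the job in at about 9.6 s.

- **Seating:** the bottle touched down at the height expected for the cup's floor. It pressed with about 16 N, which I eased to 7.5 N before letting go.
- **Final check:** the pictures after release show it upright and roughly centred. The cap measured 138 mm above the worktop against about 135 mm expected, which is within the accuracy of the camera measurement.
- **Other bottles:** bottle_b's cap is at the same pixel in the scene camera as at the start, and bottle_c looked to be in its place. The yellow bottle also looked unmoved.
- **One slip:** my first move call was refused because its rows lacked the "turn" value, so nothing moved. No check failed.

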